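# Lift the steamer basket out of the pan and let it drain

## Task

The sweet potatoes in the pan on the hob are steamed: take the glass lid off and set it down gently, knob up, on the round cork mat, then lift the steamer basket out and hold it level over the pan, its feet a few centimetres above the rim, so that it drips back into the pan for three seconds. Finish while still holding it there, level and still with every piece in it and only the gripper carrying it; leave the pan where it stands on the hob and do not disturb the other things on the table.

Things in the scene. Friction and masses are not known exactly. Their poses are not given: they have to be found in the camera images.
- hob: Portable white induction hob, 340 (along its x) x 280 x 58 mm high, fixed to the table. Origin: centre of its underside; flat top 58 mm above; control strip at its -x edge.
- pan: Deep steel saucepan standing loose on the hob, 0.85 kg: outside diameter 188 mm, inside 182 mm, 125 mm high, bottom 4 mm thick; its long black handle points along the pan's +x, reaches 250 mm from the pan's axis and lies 95 to 113 mm above its underside. Origin: centre of its underside, z up; the rim is at z = 125 mm.
- lid: Round glass lid with steel edge, 192 mm wide, about 0.32 kg, at first on the pan with its 172 mm wide, 6 mm deep lip inside the rim. Origin: centre of the lip's underside, z up; edge 6 to 11 mm above the origin, glass rises to 20 mm at the middle. Laid down, it rests on the lip's underside.
- lid_knob (a point): Middle of the lid's black round knob: 34 mm diameter, 26 mm high (13 mm above and below this point), 46 mm above the lid's origin on its axis; below the knob a thin stem, the glass is 26 mm below this point.
- mat: Round cork mat, 190 mm diameter, 8 mm thick, fixed, lying on the table to the left or the right of the hob. Origin: centre of its underside, the top is at z = 8 mm.
- basket: Round perforated steel steamer basket, 156 mm wide, about 0.32 kg, standing on three 20 mm feet on the pan's bottom under the lid, with up to 13 mm play to the pan's wall. Origin: centre of the plane of its feet, z up; floor at 23 mm, wall up to 58 mm; a steel-wire bail runs up from the wall at its +y and -y sides to a bar grip across the middle.
- basket_grip (a point): Middle of the basket's blue bar grip, 70 mm long (along the basket's y), 14 mm wide (along the basket's x), 18 mm high (9 mm above and below this point), 100 mm above the basket's origin on its axis. In the pan its top is 12 mm below the rim; 49 mm of free space below this point down to the potato pieces.
- basket_floor (a point): Centre of the basket's inner floor, 23 mm above its origin.
- piece0: One of four loose pieces of sweet potato in the basket, yellow with purple skin, 36 x 32 x 28 mm, about 34 g. Origin: centre of its underside.
- piece1: One of four loose pieces of sweet potato in the basket, yellow with purple skin, 36 x 32 x 28 mm, about 34 g. Origin: centre of its underside.
- piece2: One of four loose pieces of sweet potato in the basket, yellow with purple skin, 36 x 32 x 28 mm, about 34 g. Origin: centre of its underside.
- piece3: One of four loose pieces of sweet potato in the basket, yellow with purple skin, 36 x 32 x 28 mm, about 34 g. Origin: centre of its underside.
- bowl: Bystander: glass bowl with raw sweet potato, 190 mm wide, 65 mm high, on the other side of the hob from the mat. Origin: centre of its underside.
- jar: Bystander: clear jar with blue lid, 102 mm wide, 135 mm high. Origin: centre of its underside.
- bottle: Bystander: brown glass bottle with red cap, 68 mm wide, 190 mm high. Origin: centre of its underside.

How it is judged:
On the way, in this order (a step that is already met when the one before it is completed fails the run):
1. the lid lies flat, knob up, on the cork mat and has been let go (horizontal distance between lid and mat below 0.03 m and angle between lid's own z axis and vertical below 0.08 rad and contact force between lid and mat above 1 N and contact force between the fingers and lid below 0.05 N and linear speed of lid below 0.02 m/s), for 0.2 s.
2. the basket is held level and still over the pan, feet clear of the rim, for the drips to fall (z of basket in the frame of pan between 0.135 and 0.215 m and horizontal distance between basket and pan below 0.02 m and angle between basket's own z axis and vertical below 0.1 rad and linear speed of basket below 0.02 m/s and angular speed of basket below 0.15 rad/s and contact force between the fingers and basket above 2 N and contact force between basket and pan below 0.05 N), for 2 s.
At the end, for the whole second after the job is handed in: Gripper alone holds the basket: feet 10-90 mm above the pan rim, within 20 mm of the pan's axis, tilt < 0.1 rad, still, all 4 pieces in. Lid let go, flat, knob up, within 30 mm of the mat's centre. Pan on hob, moved < 25 mm; bystanders < 30 mm (all of step 1 and all of step 2 and distance between each of piece0, piece1, piece2, piece3 and basket_floor below 0.075 m and distance of pan from where it was at the start of the episode below 0.025 m and angle between pan's own z axis and vertical below 0.05 rad and contact force between pan and hob above 2 N and distance of each of bowl, jar, bottle from where it was at the start of the episode below 0.03 m); the arm keeps its last pose, push and grip.
It fails at once if the glass lid is let fall (more than about 15 mm) (contact force between the fingers and lid below 0.02 N and linear speed of lid above 0.55 m/s).
It fails at once if a piece falls out of the basket (distance between any of piece0, piece1, piece2, piece3 and basket_floor above 0.1 m).
It fails at once if the pan is dragged or tipped (distance of pan from where it was at the start of the episode above 0.03 m or angle between pan's own z axis and vertical above 0.2 rad).
It fails at once if another thing on the table is pushed away (distance of any of bowl, jar, bottle from where it was at the start of the episode above 0.04 m).
It also fails if it takes over 61 s, if anything falls off the work surface, if the arm or the gripper's body presses on something with over 40 N, if the wrist force passes 120 N, or if a joint passes its speed limit or range.

## Robot

A 6-joint arm with a two-finger parallel gripper is mounted at the origin on the work surface. World frame = base frame: x ahead of the robot, y to its left, z up, the work surface at z = 0. Lengths are in m, angles in rad, forces in N, time in s.
With the tool pointing down it reaches from about 0.3 to 0.875 m from the base axis. Payload 6.4 kg.
Tool frame: the origin (TCP) lies midway between the tips of the shut fingers; the grasp point (between the pads) lies 19 mm behind it (grasp_offset is the distance from the TCP to the grasp point, in m); z points along the fingers, y is the line along which they close (so a half turn about z gives the same grasp; the last joint's range is limited). The gripper opens to 85 mm and grips with 20 to 120 N. Pads are 22 mm wide; open, the fingers measure 114 mm over their backs; the gripper's body (76 mm by 85 mm) begins 54 mm behind the grasp point. The pads swing forward as they close: fully open they stand 13 mm farther back than shut.
Start: joints at [1.082, 0.181, 1.607, -0, 1.354, -0.206], TCP at [0.16, 0.552, 0.231] pointing down, gripper open.
Joint ranges: [-2.99, 2.99], [-0.89, 2.07], [0.3, 2.58], [-1.14, 4.28], [0, 2.63], [-3.12, 3.12]. Speed limits (rad/s): [2.57, 2.57, 3.01, 3.14, 3.14, 3.14].

## Interface

Orientations are given as a unit quaternion [w, x, y, z].
In Python, from bench import * gives the robot as it stands. The module is installed in compiled form; this text tells all that it offers.
- The arm moves only by the tool servo_tool, never from a script. Its argument "commands" is text: rows parted by semicolons, each of 7 numbers parted by spaces: the turn, a rotation vector about the tool's x, y, z in rad, then the shift along the tool's x, y, z in mm, then the opening, from 0 (shut) to 1 (fully open). In form: wx wy wz dx dy dz claw; .... A call has 1 to 5 rows; each row shifts and turns the commanded pose from where the row before left it, along the tool's axes as they then stand; what a row does not reach is not made up. A row lasts 1/8 s, in which the tool goes at most 62.5 mm and 10.7 degrees, less where a joint would pass 70% of its speed; a pose out of reach is approached as far as the arm can. A call with a gripper value outside its range is refused whole. The fingers move at their own pace and stop on an object; the grip force is fixed at half the most. Time passes only in rows, so rows that do not move let the fingers close. It gives the time, the measured TCP pose, the force, the opening and the grip force at its end, in the units of the state.
- get_obs(): the state, without advancing time (a new reading comes with each control period).
- camera(name): name is "scene" or "top" or "wrist"; returns the picture (480x640x3 uint8, blue, green, red); there is no depth.
- calibration(name): a dict with "fx", "fy", "cx", "cy" (pixels), "R" (3x3) and "t" (3): a world point X has camera coordinates R X + t. Camera axes: x right, y down, z forward; pixel columns grow to the right and rows downward; lengths in m; the calibration is good to about 2 mm. A picture is of the moment at which its call begins: read the wrist's pose just before it. calibration takes no time and is no camera call; for the wrist camera it gives the pose at the moment of the call.
- hand_in(): hands the job in; it is judged then, once.
The state is a dict: "time_s": time; "q": joint angles; "dq": joint speeds; "joint_efforts": joint torques, N m; "eef_pos": TCP position; "eef_rot": TCP orientation; "wrist_force": force on the tool from outside, world axes, zero at the start; "torque": the same for the moment, N m; "opening": opening from 0.0 (shut) to 1.0 (fully open); "grasp_force": force on a finger pad.
Only numpy, scipy, OpenCV 4.12 (cv2) and the standard library are available. Lean on these libraries where they do the work, as an engineer would, in place of code of your own. Each camera call takes 0.05 s, during which the arm holds its last target. There are 200 camera calls.

## Working session

There is one attempt and no reset: what is moved stays moved. The work goes in short steps, Python scripts to look and compute and a tool call to move; the robot and the scene stay as the last step left them, time stands still between calls to the robot, and variables do not carry over. Pictures are saved under pics/ and viewed, at most 10 in all, crops included, and the job is handed in when it is done.

Besides the shell and the picture viewer there is one more tool, called after ">>>" as name(argument=value, ...) on one line, values as JSON. servo_tool: Moves the arm, as the interface text tells. Its arguments: {"type":"object","properties":{"commands":{"type":"string"}},"required":["commands"]}

```bash
mkdir -p pics; python3 - <<'E'
from bench import *
import cv2
o=get_obs();print({k:o[k] for k in('time_s','eef_pos','eef_rot','opening','wrist_force')})
for n in('scene','top'):
    im=camera(n);cv2.imwrite(f'pics/{n}0.png',im);c=calibration(n);print(n,c)
E
```

```text
{'time_s': 0.0, 'eef_pos': array([0.16016111, 0.55164581, 0.23034289]), 'eef_rot': array([-3.14528333e-04,  1.40947438e-01,  9.90016652e-01, -8.65996426e-04]), 'opening': 1.0003960846628002, 'wrist_force': array([ 0.4433002 , -0.12461941, -0.43563121])}
scene {'fx': 464.5485219157495, 'fy': 464.5485219157495, 'cx': 320.31897458680777, 'cy': 242.7652216601491, 'R': array([[-0.7562144 ,  0.65431522,  0.00337253],
       [ 0.60351705,  0.69947804, -0.3827501 ],
       [-0.25279822, -0.28740576, -0.92384576]]), 't': array([ 0.42568493, -0.29936329,  1.34141783])}
top {'fx': 456.4520416970487, 'fy': 456.4520416970487, 'cx': 319.467638806845, 'cy': 245.45331102650434, 'R': array([[ 0.14885465, -0.98884981,  0.00428378],
       [-0.96629271, -0.14637652, -0.21178364],
       [ 0.21004926,  0.02738559, -0.97730719]]), 't': array([-0.07621481,  0.61678976,  0.92122783])}
```

View pics/top0.png

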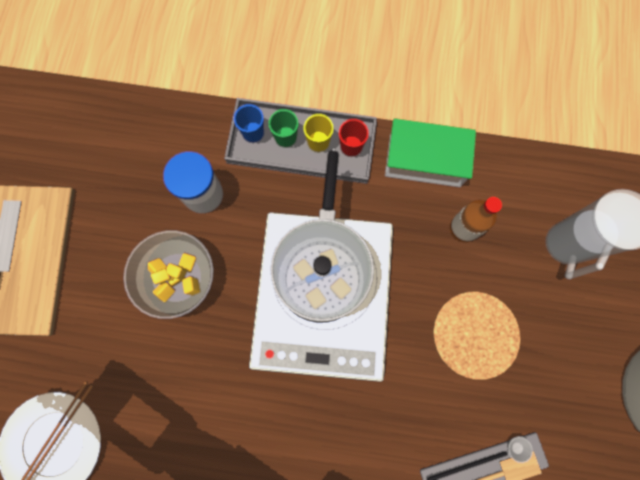

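View pics/scene0.png

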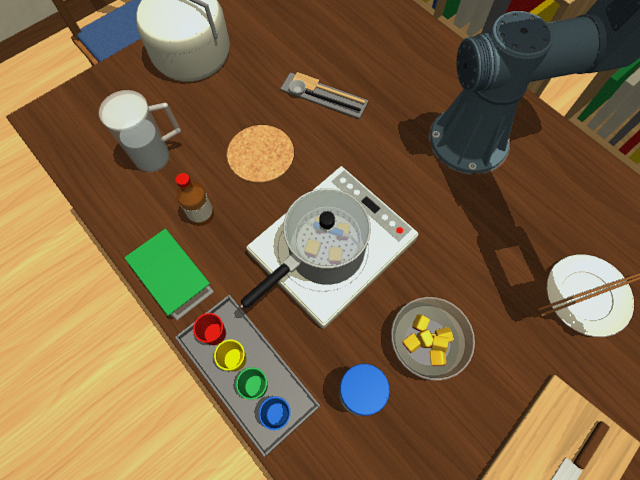

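The top view shows the knob at about (322,266), the handle from (328,215) to (333,155), and the mat at (477,335). In the scene view the knob is at (327,220) and the mat at (260,153). The bowl is on the left, with the jar and bottle beyond the pan.

```bash
cat > h.py <<'E'
import numpy as np,cv2
def ray(c,p):
    d=c['R'].T@np.array([(p[0]-c['cx'])/c['fx'],(p[1]-c['cy'])/c['fy'],1]);return -c['R'].T@c['t'],d/np.linalg.norm(d)
def onz(c,p,z):
    o,d=ray(c,p);return o+d*(z-o[2])/d[2]
def tri(*rs):
    A=0;b=0
    for o,d in rs:
        P=np.eye(3)-np.outer(d,d);A=A+P;b=b+P@o
    return np.linalg.solve(A,b)
def blob(m,near,r):
    k=np.zeros_like(m);cv2.circle(k,near,r,255,-1);n,l,s,c=cv2.connectedComponentsWithStats(m&k)
    i=1+np.argmax(s[1:,4]);return c[i],s[i],l==i
E
python3 - <<'E'
from bench import *
from h import *
K=[];
for n,kn,mat in(('top',(322,266),(477,335)),('scene',(327,220),(260,153))):
    im=cv2.imread(f'pics/{n}0.png');c=calibration(n);h=cv2.cvtColor(im,cv2.COLOR_BGR2HSV)
    p,s,_=blob(cv2.inRange(h,(0,0,0),(180,255,60)),kn,14);K.append(ray(c,p));print(n,'knob',p,s,onz(c,p,.223))
    p,s,_=blob(cv2.inRange(h,(5,60,120),(25,255,255)),mat,60);print('mat',p,s,onz(c,p,.008))
    p,s,m=blob(cv2.inRange(h,(100,50,60),(130,255,255)),kn,35);print('grip',p,s)
    v,u=np.where(m);pts=np.stack([u,v],1).astype(float);vx,vy,x,y=cv2.fitLine(pts.astype(np.float32),cv2.DIST_L2,0,.01,.01).ravel()
    a=onz(c,(x-15*vx,y-15*vy),.162);b=onz(c,(x+15*vx,y+15*vy),.162);print('grip mid',(a+b)/2,'ang',np.arctan2(*(b-a)[1::-1]))
    hp=((333,155),(328,212)) if n=='top' else ((240,312),(288,268))
    print('handle',[onz(c,q,.162) for q in hp])
print('tri',tri(*K))
E
```

```text
top knob [323.44776119 263.85074627] [316 257  14  18 134] [5.55194578e-01 2.37011785e-04 2.23000000e-01]
mat [476.13188826 336.50862464] [ 432  290   90   97 6551] [ 0.48256832 -0.35325846  0.008     ]
grip [311.74647887 277.94366197] [306 274  14   9  71]
grip mid [0.53539411 0.019149   0.162     ] ang -1.148208503568152
handle [array([0.79116863, 0.01485735, 0.162     ]), array([0.67023039, 0.00743274, 0.162     ])]
scene knob [326.46919431 219.90047393] [320 212  14  17 211] [0.55069788 0.00485822 0.223     ]
mat [259.96665577 153.04086303] [ 226  125   68   57 3059] [ 0.48611501 -0.34920455  0.008     ]
grip [336.51470588 231.66176471] [329 228  14   8  68]
grip mid [0.53316975 0.0206658  0.162     ] ang 2.225076982258506
handle [array([0.81024465, 0.0262162 , 0.162     ]), array([0.67138275, 0.01635552, 0.162     ])]
tri [0.55299921 0.0027766  0.22468789]
```

```bash
python3 - <<'E'
import cv2
im=cv2.imread('pics/top0.png')[210:330,250:400];im2=cv2.imread('pics/scene0.png')[175:295,260:410]
cv2.imwrite('pics/c1.png',cv2.resize(cv2.hconcat([im,im2]),(800,320),interpolation=cv2.INTER_CUBIC))
E
```

```text
(no output)
```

View pics/c1.png

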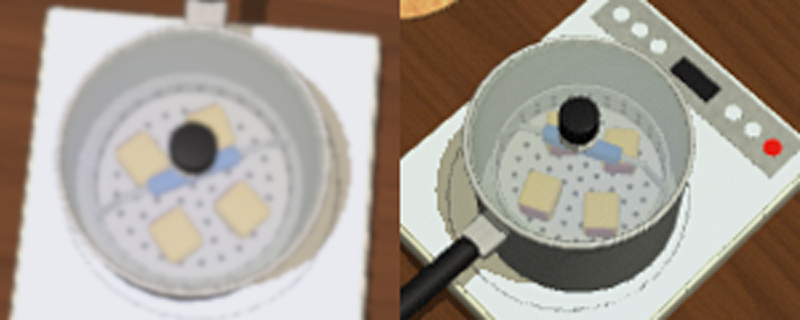

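The close view shows the knob near the pan's axis, with the grip bar's angle and four pieces visible through the glass. I measured the knob at (0.553, 0.0025, 0.224), against an expected height of 0.223. The mat is at (0.484, -0.351). I'll raise the arm and turn it to the bar's closing angle.

>>> servo_tool(commands="0 0 0.173 0 0 -15 1; 0 0 0.173 0 0 -15 1; 0 0 0.173 0 0 -15 1; 0 0 0.173 0 0 -15 1; 0 0 0.173 0 0 -15 1")

```text
time_s: 0.72
eef_pos: [0.1603, 0.5519, 0.3062]
eef_rot: [0.0, 0.545, 0.838, -0.001]
wrist_force: [0.2, -0.3, 0.4]
opening: 1.005
grasp_force: 0.0
```

```bash
cat > d.py <<'E'
import sys
from bench import *
import numpy as np
from scipy.spatial.transform import Rotation as R
def delta(t):
    o=get_obs();w,x,y,z=o['eef_rot'];r=R.from_quat([x,y,z,w]).as_matrix()
    print('t',o['time_s'],'tcp',o['eef_pos'].round(4),'open',round(o['opening'],3),'ytool',r[:,1].round(3),'ztool',r[:,2].round(3),'F',o['wrist_force'].round(2),'tool mm',(r.T@(np.array(t)-o['eef_pos'])*1e3).round(1))
if __name__=='__main__': delta([float(a) for a in sys.argv[1:]])
E
python3 d.py .553 .0025 .295
```

```text
t 0.725 tcp [0.1603 0.5519 0.3062] open 1.005 ytool [ 0.914  0.405 -0.001] ztool [-0.001 -0.001 -1.   ] F [ 0.19 -0.27  0.36] tool mm [-661.4  136.3   11.5]
```

>>> servo_tool(commands="0 0 0 -55 11 1 1; 0 0 0 -55 11 1 1; 0 0 0 -55 11 1 1; 0 0 0 -55 11 1 1; 0 0 0 -55 11 1 1")

```text
time_s: 1.35
eef_pos: [0.324, 0.3224, 0.301]
eef_rot: [-0.0, 0.543, 0.84, -0.0]
wrist_force: [0.5, 0.4, -0.1]
opening: 1.001
grasp_force: 0.0
```

>>> servo_tool(commands="0 0 0 -55 11 1 1; 0 0 0 -55 11 1 1; 0 0 0 -55 11 1 1; 0 0 0 -55 11 1 1; 0 0 0 -40 10 1 1")

```text
time_s: 1.98
eef_pos: [0.4802, 0.1069, 0.2959]
eef_rot: [-0.0, 0.544, 0.839, -0.0]
wrist_force: [1.4, -0.2, 0.2]
opening: 0.999
grasp_force: 0.0
```

```bash
python3 d.py .553 .0025 .295; python3 - <<'E'
from bench import *
from h import *
c=calibration('wrist');im=camera('wrist');cv2.imwrite('pics/w1.png',im);np.save('w1.npy',c)
X=np.array([.553,.0025,.2235]);k=c['R']@X+c['t'];print('knob pred px',c['fx']*k[0]/k[2]+c['cx'],c['fy']*k[1]/k[2]+c['cy'])
E
```

```text
t 1.975 tcp [0.4802 0.1069 0.2959] open 0.999 ytool [ 0.913  0.409 -0.   ] ztool [-0. -0. -1.] F [ 1.4  -0.19  0.21] tool mm [-125.1   23.7    0.9]
knob pred px 350.052411602641 441.72405521352454
```

View pics/w1.png

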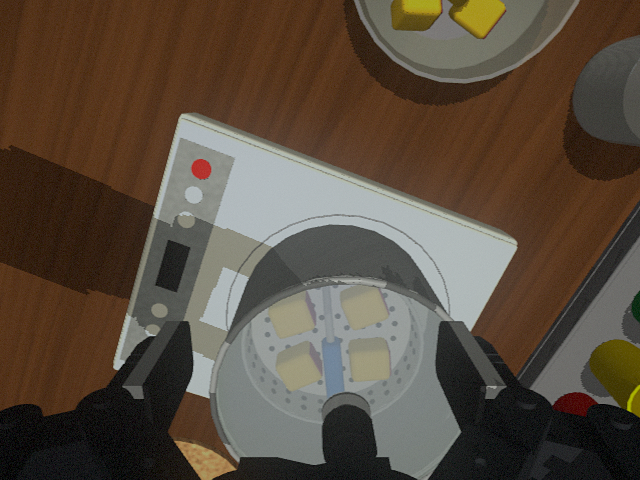

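The wrist view shows the knob at about (348,430), which agrees with the prediction of (350,442). The bar lies almost exactly along tool x, so I'll go over the knob and descend.

>>> servo_tool(commands="0 0 0 -50 9 0 1; 0 0 0 -50 9 0 1; 0 0 0 -25 6 1 1; 0 0 0 0 0 0 1; 0 0 0 0 0 30 1")

```text
time_s: 2.65
eef_pos: [0.5536, 0.0058, 0.2672]
eef_rot: [0.002, 0.543, 0.84, 0.001]
wrist_force: [0.3, 0.9, -0.0]
opening: 0.999
grasp_force: 0.0
```

>>> servo_tool(commands="0 0 0 0 0 30 1; 0 0 0 0 0 20 1; 0 0 0 0 0 8 1; 0 0 0 0 0 0 1")

```text
time_s: 3.15
eef_pos: [0.5522, 0.0059, 0.2073]
eef_rot: [-0.0, 0.542, 0.84, -0.0]
wrist_force: [0.5, -0.0, 1.2]
opening: 0.998
grasp_force: 0.0
```

```bash
python3 d.py .553 .0025 .205; python3 - <<'E'
from bench import *
from h import *
cs=[calibration('scene'),calibration('top')]
ims=[camera('scene'),camera('top')]
cv2.imwrite('pics/s2.png',ims[0]);cv2.imwrite('pics/t2.png',ims[1])
cv2.imwrite('pics/c2.png',cv2.resize(cv2.hconcat([ims[0][150:270,250:400],ims[1][200:320,250:400]]),(800,320)))
E
```

```text
t 3.15 tcp [0.5522 0.0059 0.2073] open 0.998 ytool [ 0.911  0.411 -0.   ] ztool [-0.001  0.    -1.   ] F [ 0.51 -0.03  1.21] tool mm [-3.4 -0.7  2.3]
```

View pics/c2.png

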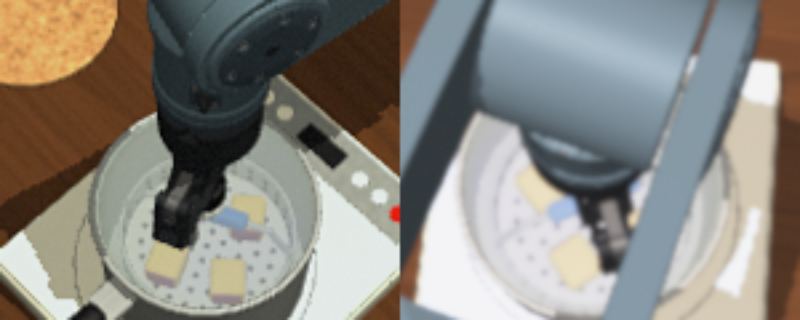

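The gripper is around the knob, with the knob hidden behind it and no contact force. I'll correct by 3 mm and close.

>>> servo_tool(commands="0 0 0 -3 -1 2 1; 0 0 0 0 0 0 0; 0 0 0 0 0 0 0; 0 0 0 0 0 0 0; 0 0 0 0 0 0 0")

```text
time_s: 3.88
eef_pos: [0.5532, 0.0017, 0.2057]
eef_rot: [0.0, 0.543, 0.84, 0.0]
wrist_force: [-1.5, -0.9, 3.1]
opening: 0.379
grasp_force: 60.1
```

>>> servo_tool(commands="0 0 0 0 0 0 0; 0 0 0 0 0 0 0; 0 0 0 0 0 -4 0; 0 0 0 0 0 -6 0; 0 0 0 0 0 -6 0")

```text
time_s: 4.5
eef_pos: [0.5526, 0.0019, 0.2211]
eef_rot: [-0.0, 0.543, 0.84, -0.0]
wrist_force: [-0.8, -0.6, -4.0]
opening: 0.378
grasp_force: 59.8
```

```bash
python3 d.py .484 -.351 .30
```

```text
t 4.5 tcp [0.5526 0.0019 0.2211] open 0.378 ytool [ 0.912  0.411 -0.001] ztool [-0.001  0.    -1.   ] F [-0.79 -0.58 -3.99] tool mm [-293.6 -207.5  -78.9]
```

>>> servo_tool(commands="0 0 0 0 0 -15 0; 0 0 0 0 0 -20 0; 0 0 0 0 0 -20 0; 0 0 0 -10 -7 -10 0; 0 0 0 -24 -17 0 0")

```text
time_s: 5.12
eef_pos: [0.5455, -0.0394, 0.2879]
eef_rot: [0.001, 0.542, 0.84, 0.0]
wrist_force: [-1.1, -1.0, -4.0]
opening: 0.384
grasp_force: 60.1
```

>>> servo_tool(commands="0 0 0 -35 -25 0 0; 0 0 0 -40 -28 0 0; 0 0 0 -40 -28 0 0; 0 0 0 -40 -28 0 0; 0 0 0 -40 -28 0 0")

```text
time_s: 5.75
eef_pos: [0.4991, -0.2752, 0.2864]
eef_rot: [-0.0, 0.543, 0.84, -0.0]
wrist_force: [1.9, -0.6, -3.3]
opening: 0.38
grasp_force: 60.1
```

>>> servo_tool(commands="0 0 0 -30 -21 0 0; 0 0 0 -20 -14 0 0; 0 0 0 -10 -7 0 0; 0 0 0 -4 -3 0 0; 0 0 0 0 0 0 0")

```text
time_s: 6.38
eef_pos: [0.4857, -0.3492, 0.2863]
eef_rot: [-0.0, 0.543, 0.84, 0.0]
wrist_force: [-0.0, -0.1, -4.6]
opening: 0.38
grasp_force: 60.2
```

```bash
python3 d.py .484 -.351 .037; python3 - <<'E'
from bench import *
from h import *
c=calibration('top');print('cap',onz(c,(493,205),.185))
c=calibration('scene');print('cap',onz(c,(183,180),.185))
for n in('scene','top'):cv2.imwrite(f'pics/{n}3.png',camera(n))
E
```

```text
t 6.375 tcp [ 0.4857 -0.3492  0.2863] open 0.38 ytool [0.912 0.411 0.   ] ztool [-0.     0.001 -1.   ] F [-0.01 -0.13 -4.64] tool mm [ -1.1  -2.3 249.3]
cap [ 0.72539061 -0.30709069  0.185     ]
cap [ 0.72261918 -0.3018357   0.185     ]
```

View pics/scene3.png

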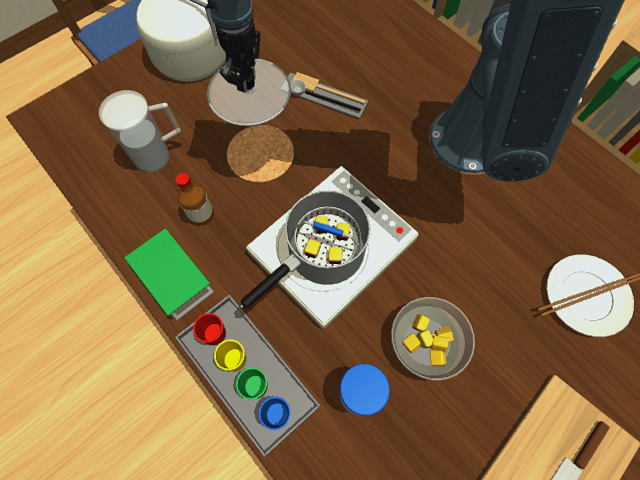

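The lid is held level above the mat and the blue bar in the open pan shows at about (329,229). The bottle is 0.24 m away. I'll lower the lid.

>>> servo_tool(commands="0 0 0 -1 -2 25 0; 0 0 0 0 0 45 0; 0 0 0 0 0 50 0; 0 0 0 0 0 50 0; 0 0 0 0 0 35 0")

```text
time_s: 7.1
eef_pos: [0.4836, -0.3498, 0.079]
eef_rot: [-0.001, 0.542, 0.84, 0.0]
wrist_force: [0.0, 0.6, -3.0]
opening: 0.38
grasp_force: 60.1
```

>>> servo_tool(commands="0 0 0 0 0 20 0; 0 0 0 0 0 10 0; 0 0 0 0 0 5 0; 0 0 0 0 0 3 0; 0 0 0 0 0 0 0")

```text
time_s: 7.72
eef_pos: [0.4844, -0.3521, 0.0441]
eef_rot: [0.001, 0.543, 0.84, -0.0]
wrist_force: [0.7, 0.6, -4.4]
opening: 0.377
grasp_force: 60.0
```

```bash
python3 d.py .484 -.351 .037; python3 - <<'E'
from bench import *
from h import *
R=[]
for n,kn in(('top',(323,270)),('scene',(329,229))):
    im=cv2.imread(f'pics/{n}3.png');c=calibration(n);h=cv2.cvtColor(im,cv2.COLOR_BGR2HSV)
    p,s,m=blob(cv2.inRange(h,(100,110,60),(130,255,255)),kn,40)
    v,u=np.where(m);vx,vy,x,y=cv2.fitLine(np.stack([u,v],1).astype(np.float32),cv2.DIST_L2,0,.01,.01).ravel()
    a=onz(c,(x-15*vx,y-15*vy),.162);b=onz(c,(x+15*vx,y+15*vy),.162)
    print(n,p,s,onz(c,p,.165),'ang',np.degrees(np.arctan2(*(b-a)[1::-1])));R.append(ray(c,p))
print(tri(*R))
E
```

```text
t 7.725 tcp [ 0.4844 -0.3521  0.0441] open 0.377 ytool [0.912 0.41  0.   ] ztool [ 0.001 -0.001 -1.   ] F [ 0.7   0.58 -4.45] tool mm [1.2 0.1 7.1]
top [322.43043478 273.72173913] [306 266  34  17 230] [5.46067862e-01 1.00409887e-04 1.65000000e-01] ang -60.90175501932604
scene [327.64356436 228.69306931] [313 222  30  15 202] [0.54439857 0.00306226 0.165     ] ang 119.55224878507394
[0.54515239 0.00145936 0.16437076]
```

>>> servo_tool(commands="0 0 0 0 0 2 0; 0 0 0 0 0 2 0; 0 0 0 0 0 2 0; 0 0 0 0 0 1 0; 0 0 0 0 0 0 0")

```text
time_s: 8.35
eef_pos: [0.484, -0.3517, 0.0367]
eef_rot: [-0.0, 0.543, 0.84, -0.0]
wrist_force: [-2.8, 1.0, 2.7]
opening: 0.378
grasp_force: 60.9
```

>>> servo_tool(commands="0 0 0 0 0 0 0.6; 0 0 0 0 0 0 1; 0 0 0 0 0 0 1; 0 0 0 0 0 0 1; 0 0 0 0 0 0 1")

```text
time_s: 8.98
eef_pos: [0.484, -0.3517, 0.0363]
eef_rot: [0.0, 0.543, 0.84, -0.0]
wrist_force: [0.3, -0.0, -1.1]
opening: 0.994
grasp_force: 0.0
```

>>> servo_tool(commands="0 0 0 0 0 -10 1; 0 0 0 0 0 -30 1; 0 0 0 0 0 -50 1; 0 0 -0.048 0 0 -60 1; 0 0 -0.048 0 0 -60 1")

```text
time_s: 9.6
eef_pos: [0.4838, -0.3515, 0.2489]
eef_rot: [0.0, 0.501, 0.865, -0.0]
wrist_force: [0.7, -1.4, -0.3]
opening: 1.001
grasp_force: 0.0
```

```bash
python3 d.py .545 .0015 .26
```

```text
t 9.6 tcp [ 0.4838 -0.3515  0.2489] open 1.001 ytool [0.868 0.497 0.   ] ztool [ 0. -0. -1.] F [ 0.68 -1.36 -0.32] tool mm [275.7 228.7 -11.2]
```

>>> servo_tool(commands="0 0 0 15 30 -3 1; 0 0 0 30 45 -3 1; 0 0 0 35 50 -3 1; 0 0 0 35 50 -2 1; 0 0 0 35 40 0 1")

```text
time_s: 10.22
eef_pos: [0.5972, -0.1128, 0.2585]
eef_rot: [0.001, 0.502, 0.865, 0.0]
wrist_force: [-0.1, -0.1, -0.9]
opening: 1.002
grasp_force: 0.0
```

>>> servo_tool(commands="0 0 0 20 10 0 1; 0 0 0 10 4 0 1; 0 0 0 0 0 0 1; 0 0 0 0 0 0 1")

```text
time_s: 10.72
eef_pos: [0.5933, -0.0833, 0.2574]
eef_rot: [0.0, 0.503, 0.864, -0.0]
wrist_force: [-0.9, -0.6, 0.0]
opening: 1.001
grasp_force: 0.0
```

```bash
python3 d.py .545 .0015 .26; python3 - <<'E'
from bench import *
from h import *
c=calibration('wrist');im=camera('wrist');cv2.imwrite('pics/w4.png',im)
X=np.array([.545,.0015,.171]);k=c['R']@X+c['t'];print('pred bar top',c['fx']*k[0]/k[2]+c['cx'],c['fy']*k[1]/k[2]+c['cy'])
h=cv2.cvtColor(im,cv2.COLOR_BGR2HSV);m=cv2.inRange(h,(100,110,60),(130,255,255))
n,l,s,cc=cv2.connectedComponentsWithStats(m)
for i in 1+np.argsort(-s[1:,4])[:3]:
    v,u=np.where(l==i);r=cv2.minAreaRect(np.stack([u,v],1).astype(np.float32));P=cv2.boxPoints(r)
    W=np.array([onz(c,p,.169) for p in P]);print(s[i],cc[i],W.mean(0).round(4),onz(c,cc[i],.169),W.round(4).tolist())
im=camera('top');cv2.imwrite('pics/top4.png',im);im=camera('scene');cv2.imwrite('pics/scene4.png',im)
E
```

```text
t 10.725 tcp [ 0.5933 -0.0833  0.2574] open 1.001 ytool [ 0.869  0.495 -0.   ] ztool [ 0.    -0.001 -1.   ] F [-0.86 -0.56  0.04] tool mm [97.6 -0.  -2.6]
pred bar top 311.9974405784234 64.68188576524349
[ 299    0   28  136 3534] [312.59168081  65.86078098] [ 0.5465 -0.0007  0.169 ] [0.54545319 0.00128965 0.169     ] [[0.5251, 0.0238, 0.169], [0.5365, 0.0303, 0.169], [0.5685, -0.0249, 0.169], [0.556, -0.032, 0.169]]
```

View pics/w4.png

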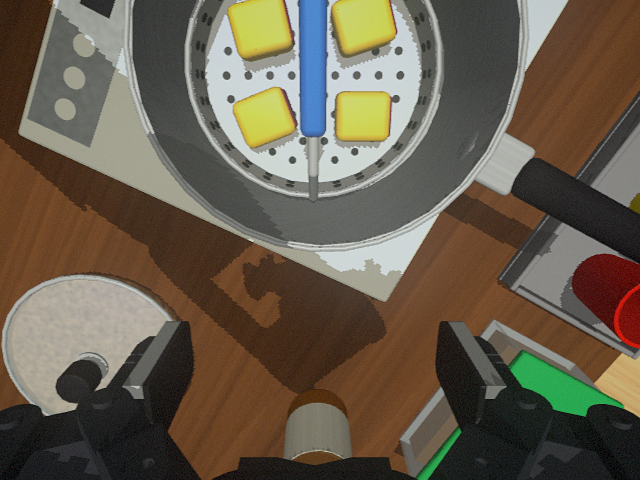

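View pics/scene4.png

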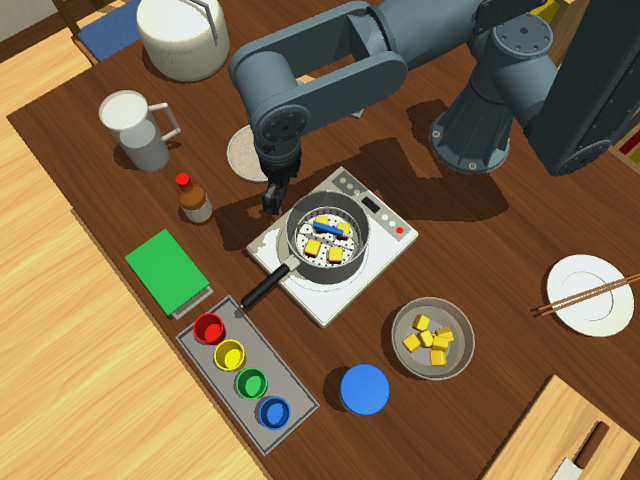

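The wrist view shows the blue bar centred on column 312, parallel to tool x, with its lower end at (313,136) and all four pieces in the basket. The scene view shows the lid flat on the mat. The bar's centre is (0.545, 0.002), so I'll move over it and descend.

>>> servo_tool(commands="0 0 0 25 0 0 1; 0 0 0 35 0 0 1; 0 0 0 25 0 0 1; 0 0 0 13 0 0 1; 0 0 0 0 0 0 1")

```text
time_s: 11.5
eef_pos: [0.5449, 0.0037, 0.2575]
eef_rot: [0.0, 0.502, 0.865, -0.0]
wrist_force: [0.1, -0.2, -0.2]
opening: 1.001
grasp_force: 0.0
```

>>> servo_tool(commands="0 0 0 0 0 10 1; 0 0 0 0 0 15 1; 0 0 0 0 0 10 1; 0 0 0 0 0 0 1; 0 0 0 0 0 0 1")

```text
time_s: 12.12
eef_pos: [0.5451, 0.0032, 0.2224]
eef_rot: [0.0, 0.502, 0.865, 0.0]
wrist_force: [-0.1, -0.1, 0.5]
opening: 1.0
grasp_force: 0.0
```

```bash
python3 d.py .545 .002 .144; python3 - <<'E'
from bench import *
from h import *
from scipy.optimize import least_squares
for n,kn in(('top',(322,265)),('scene',(329,225))):
    im=cv2.imread(f'pics/{n}3.png');c=calibration(n)
    # outer rim: predicted circle, refine by radial brightness edge
    P=[]
    g=cv2.GaussianBlur(cv2.cvtColor(im,cv2.COLOR_BGR2GRAY),(3,3),0).astype(float)
    for a in np.radians(np.arange(0,360,6)):
        best=[]
        for r in np.arange(.080,.108,.0005):
            X=np.array([.552+r*np.cos(a),.002+r*np.sin(a),.183]);k=c['R']@X+c['t'];u=c['fx']*k[0]/k[2]+c['cx'];v=c['fy']*k[1]/k[2]+c['cy']
            best.append(cv2.getRectSubPix(g.astype(np.float32),(1,1),(float(u),float(v)))[0,0])
        r=np.arange(.080,.108,.0005)[np.argmax(best[:])] ;P.append((.552+r*np.cos(a),.002+r*np.sin(a)))
    P=np.array(P)
    s=least_squares(lambda q:np.hypot(*(P-q[:2]).T)-q[2],[.552,.002,.093],loss='soft_l1',f_scale=.001).x
    print(n,s.round(4))
E
```

```text
t 12.125 tcp [0.5451 0.0032 0.2224] open 1.0 ytool [0.868 0.496 0.   ] ztool [ 0. -0. -1.] F [-0.09 -0.12  0.49] tool mm [-0.9 -0.7 78.4]
top [0.5502 0.0008 0.1041]
scene [0.5465 0.0036 0.0946]
```

>>> servo_tool(commands="0 0 0 -1 -1 15 1; 0 0 0 0 0 25 1; 0 0 0 0 0 20 1; 0 0 0 0 0 14 1; 0 0 0 0 0 4 1")

```text
time_s: 12.75
eef_pos: [0.544, 0.0021, 0.1431]
eef_rot: [-0.001, 0.502, 0.865, -0.0]
wrist_force: [0.1, -0.3, 0.0]
opening: 0.999
grasp_force: 0.0
```

>>> servo_tool(commands="0 0 0 0 0 0 0; 0 0 0 0 0 0 0; 0 0 0 0 0 0 0; 0 0 0 0 0 0 0; 0 0 0 0 0 0 0")

```text
time_s: 13.38
eef_pos: [0.5448, 0.0018, 0.1448]
eef_rot: [0.0, 0.502, 0.865, 0.0]
wrist_force: [-0.1, -0.5, 1.9]
opening: 0.154
grasp_force: 59.5
```

>>> servo_tool(commands="0 0 0 0 0 0 0; 0 0 0 0 0 0 0; 0 0 0 0 0 0 0")

```text
time_s: 13.75
eef_pos: [0.5448, 0.0018, 0.1447]
eef_rot: [0.0, 0.502, 0.865, 0.0]
wrist_force: [-2.7, -0.6, 6.3]
opening: 0.151
grasp_force: 59.8
```

>>> servo_tool(commands="0 0 0 0 0 -4 0; 0 0 0 0 0 -6 0; 0 0 0 0 0 -8 0; 0 0 0 0 0 -10 0; 0 0 0 -2 3 -10 0")

```text
time_s: 14.38
eef_pos: [0.5483, 0.0017, 0.1831]
eef_rot: [0.0, 0.502, 0.865, 0.0]
wrist_force: [-0.1, 0.0, -4.1]
opening: 0.148
grasp_force: 58.6
```

>>> servo_tool(commands="0 0 0 0 0 -14 0; 0 0 0 0 0 -14 0; 0 0 0 0 0 -14 0; 0 0 0 0 0 -14 0; 0 0 0 0 0 -14 0")

```text
time_s: 15.0
eef_pos: [0.5481, 0.0017, 0.2533]
eef_rot: [0.0, 0.502, 0.865, 0.0]
wrist_force: [0.3, -0.2, -4.1]
opening: 0.155
grasp_force: 58.6
```

>>> servo_tool(commands="0 0 0 0 0 -14 0; 0 0 0 0 0 -14 0; 0 0 0 0 0 -14 0; 0 0 0 0 0 -12 0; 0 0 0 0 0 -7 0")

```text
time_s: 15.62
eef_pos: [0.5484, 0.0017, 0.3143]
eef_rot: [0.0, 0.502, 0.865, 0.0]
wrist_force: [-0.1, 1.4, -4.6]
opening: 0.148
grasp_force: 58.6
```

>>> servo_tool(commands="0 0 0 0 0 -2 0; 0 0 0 0 0 0 0; 0 0 0 0 0 0 0")

```text
time_s: 16.0
eef_pos: [0.5479, 0.0017, 0.3146]
eef_rot: [-0.001, 0.502, 0.865, -0.0]
wrist_force: [-0.2, 0.5, -4.6]
opening: 0.148
grasp_force: 58.6
```

```bash
python3 d.py .549 .0025 .316; python3 - <<'E'
from bench import *
import cv2
a=camera('scene');b=camera('top')
cv2.imwrite('pics/c5.png',cv2.resize(cv2.hconcat([a[120:330,200:420],b[150:360,220:440]]),(800,382)))
E
```

```text
t 16.0 tcp [0.5479 0.0017 0.3146] open 0.148 ytool [ 0.868  0.496 -0.001] ztool [-0.001  0.    -1.   ] F [-0.19  0.47 -4.63] tool mm [ 0.1  1.3 -1.4]
```

View pics/c5.png

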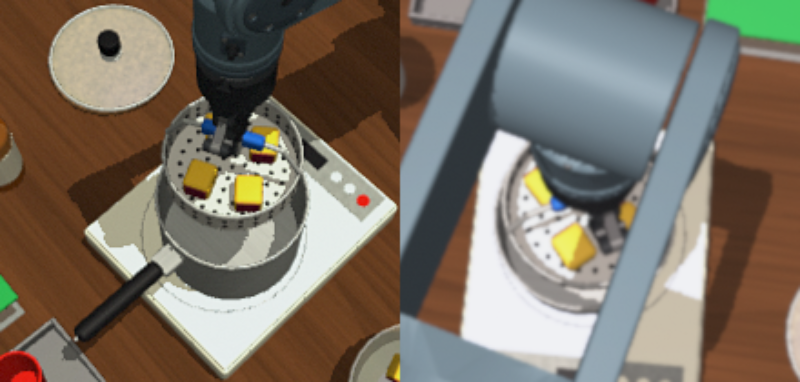

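The basket hangs level over the pan with the pieces in it, and the lid lies knob up on the mat. I'll hold for a little over 3 s.

>>> servo_tool(commands="0 0 0 0 0 0 0; 0 0 0 0 0 0 0; 0 0 0 0 0 0 0; 0 0 0 0 0 0 0; 0 0 0 0 0 0 0")

```text
time_s: 16.73
eef_pos: [0.5482, 0.0017, 0.3153]
eef_rot: [0.0, 0.502, 0.865, 0.0]
wrist_force: [-0.0, -0.3, -3.8]
opening: 0.149
grasp_force: 58.6
```

>>> servo_tool(commands="0 0 0 0 0 0 0; 0 0 0 0 0 0 0; 0 0 0 0 0 0 0; 0 0 0 0 0 0 0; 0 0 0 0 0 0 0")

```text
time_s: 17.35
eef_pos: [0.5482, 0.0017, 0.3153]
eef_rot: [0.0, 0.502, 0.865, 0.0]
wrist_force: [0.1, -0.2, -4.4]
opening: 0.152
grasp_force: 58.6
```

>>> servo_tool(commands="0 0 0 0 0 0 0; 0 0 0 0 0 0 0; 0 0 0 0 0 0 0; 0 0 0 0 0 0 0; 0 0 0 0 0 0 0")

```text
time_s: 17.98
eef_pos: [0.5482, 0.0017, 0.3153]
eef_rot: [-0.0, 0.502, 0.865, -0.0]
wrist_force: [-0.1, -0.4, -4.3]
opening: 0.151
grasp_force: 58.6
```

>>> servo_tool(commands="0 0 0 0 0 0 0; 0 0 0 0 0 0 0; 0 0 0 0 0 0 0; 0 0 0 0 0 0 0; 0 0 0 0 0 0 0")

```text
time_s: 18.6
eef_pos: [0.5482, 0.0017, 0.3153]
eef_rot: [0.0, 0.502, 0.865, -0.0]
wrist_force: [0.4, 0.6, -5.2]
opening: 0.155
grasp_force: 58.6
```

>>> servo_tool(commands="0 0 0 0 0 0 0; 0 0 0 0 0 0 0; 0 0 0 0 0 0 0; 0 0 0 0 0 0 0; 0 0 0 0 0 0 0")

```text
time_s: 19.23
eef_pos: [0.5482, 0.0017, 0.3153]
eef_rot: [0.0, 0.502, 0.865, -0.0]
wrist_force: [0.1, -0.5, -4.7]
opening: 0.15
grasp_force: 58.6
```

>>> servo_tool(commands="0 0 0 0 0 0 0; 0 0 0 0 0 0 0; 0 0 0 0 0 0 0; 0 0 0 0 0 0 0; 0 0 0 0 0 0 0")

```text
time_s: 19.85
eef_pos: [0.5482, 0.0017, 0.3153]
eef_rot: [-0.0, 0.502, 0.865, -0.0]
wrist_force: [-0.2, 0.7, -4.3]
opening: 0.157
grasp_force: 58.6
```

```bash
python3 -c "
from bench import *
print(hand_in())"
```

```text
the job is handed in; nothing more can be done
None
```

I handed the job in at about 20 s, but the hand-in call returned no verdict: the lid is on the cork mat, knob up and let go, and the gripper has held the basket level and still over the pan for more than 3 s, with the pieces in it.

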